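# Turn the bar in the chamfering cradle for its last corner

### The arm

A 7-joint arm with a two-finger parallel gripper is mounted at the origin on the work surface. World frame = base frame: x ahead of the robot, y to its left, z up, the work surface at z = 0. Lengths are in m, angles in rad, forces in N, time in s.
With the tool pointing down it reaches from about 0.4 to 0.85 m from the base axis. Payload 10.4 kg.
Tool frame: the origin (TCP) lies between the finger pads; the fingertips stand ahead of it and the grasp point (between the pads) lies 3 mm ahead of it (r.tips_ahead is the z of the fingertips in the tool frame, in m); z points along the fingers, y is the line along which they close (so a half turn about z gives the same grasp; the last joint's range is limited). The gripper opens to 87 mm and grips with 3 to 60 N. Pads are 19 mm wide; open, the fingers measure 117 mm over their backs; the gripper's body (75 mm by 190 mm) begins 51 mm behind the grasp point.
Start: joints at [-1.202, 0.332, -0.065, 1.46, 0.022, 1.35, -0.088], TCP at [0.239, 0.578, 0.245] pointing down, gripper open.
Joint ranges: [-2.6, 2.6], [-0.5, 2.12], [-1.47, 1.34], [0.16, 2.42], [-1.27, 4.41], [0.06, 2.06], [-2.6, 2.6]. Speed limits (rad/s): [2.22, 2.22, 2.79, 2.79, 3.14, 3.14, 3.14].

### API

Orientations are given as a unit quaternion [x, y, z, w].
In Python, from bench import telemetry, camera, get_calibration, r gives the robot as it stands.
- The arm moves only by the tool drive_tool, never from a script. Its argument "series" is one flat list of numbers, 7 for each row, row after row: the turn, a rotation vector about the tool's x, y, z in units of 5 degrees (1.0 is 5 degrees), then the shift along the tool's x, y, z in units of 40 mm (1.0 is 40 mm), then the opening, from -1 (shut) to 1 (fully open). A call has 1 to 10 rows; each row is the pose to reach, as a shift and turn from the pose commanded when the call began, along the tool's axes at that moment; what a row does not reach only later rows make up. A row lasts 1/12 s, in which the tool goes at most 41.7 mm and 7.16 degrees, less where a joint would pass 70% of its speed; a pose out of reach is approached as far as the arm can. A call with a gripper value outside its range is refused whole. The fingers move at their own pace and stop on an object; "grip_force" is the grip in N (left out, the last holds). Time passes only in rows, so rows that repeat a pose let the fingers close. It gives the time, the measured TCP pose, the force, the opening and the grip force at its end, in the units of the state.
- telemetry.read_state(): the state, without advancing time (a new reading comes with each control period).
- camera(name): name is "scene" or "top"; returns the picture (400x640x3 uint8, red, green, blue); there is no depth.
- get_calibration(name): a dict with "fovy" (degrees; the focal length in pixels is half the picture's height over the tangent of half this angle, whatever the lens; pixels are square), "cx", "cy" (the principal point, pixels), "dist" ([k1, k2, p1, p2, k3] as OpenCV has them; the pictures are not rectified), "xyz" and "rotation" of the camera in the world. Camera axes: x right, y up, looking along -z (the intrinsics and any distortion apply to the point x, -y, -z); pixel columns grow to the right and rows downward; lengths in m; the calibration is good to about 2 mm. A picture is of the moment at which its call begins. get_calibration takes no time and is no camera call.
- r.close_job(): hands the job in; it is judged then, once.
The state is a dict: "time": time; "joint_positions": joint angles; "joint_vel": joint speeds; "joint_torque": joint torques, N m; "ee_pos": TCP position; "eef_rot": TCP orientation; "ft_force": force on the tool from outside, world axes, zero at the start; "torque": the same for the moment, N m; "width": finger opening in m; "grip_force": force on a finger pad.
Only numpy, scipy, OpenCV 4.12 (cv2) and the standard library are available. Lean on these libraries where they do the work, as an engineer would, in place of code of your own. Each camera call takes 0.05 s, during which the arm holds its last target. There are 200 camera calls.

### The job

Three of the four long corners of the wooden bar in the chamfering cradle have been planed off. Let off the toggle clamp by swinging its handle right up, give the bar a quarter turn so that the last, still sharp corner points straight up, bed it in both V-blocks with its end against the bent steel stop, and throw the handle fully down again to lock it for the next pass of the plane. Leave the block plane, the mallet, the glued block study and the plaster boulder where they stand.

Things in the scene. Friction and masses are not known exactly. Their poses are not given: they have to be found in the camera images.
- bar_center (a point): Centre of the loose wooden bar, 44 mm square, 190 mm long, 0.17 to 0.34 kg. Its y axis runs along the bar, its x points to the sharp corner, so its four flat sides face along +x+z, +x-z, -x+z and -x-z, 22 mm from the centre. At the start it lies corner up in the V-blocks, z up, the sharp corner level on the side away from the robot, clamped against the stop.
- sharp_corner (a point): Middle of the bar's one sharp corner edge, 31 mm from the bar's axis along its own x. The other three corners, along its own +z, -x and -z, are planed to flats 14 mm wide, 24 mm from the axis. Each flat side of the bar is thus still 24 to 34 mm wide.
- seat (a point): Where the bar's centre belongs in the fixed cradle, 112 mm above the bench: bedded in both V-blocks, end on the stop. Cradle axes, shared by its other points: y along the bar, from the clamp to the stop; z up; x across, level, away from the robot. The board is 130 mm wide (x), 20 mm thick, y = -255 to +130 mm from here; between the V-blocks nothing stands on it.
- v_stop_end (a point): Notch of the wooden V-block near the stop, at the height of the bedded bar's axis, 70 mm from the seat along y. Block: 104 mm wide (x), 30 mm thick (y), 90 degree notch opening upwards, tops 1 mm below the bar's axis. The free gap between the two V-blocks is 110 mm.
- v_clamp_end (a point): The same for the like V-block near the clamp, -70 mm from the seat along y.
- stop_face (a point): Face of the bent steel end stop, on the bar's axis, 95 mm from the seat along y. Upright plate 60 mm wide, 4 mm thick, its top 10 mm above the bar's axis.
- clamp_pivot (a point): Pin of the clamp handle, in line with the bar, -200 mm from the seat along y and 10 mm above it; the handle swings about the cradle's x. The clamp (36 mm wide, top 17 mm above the bar's axis) stands on a wooden riser 70 mm wide, y = -243 to -143 mm, top 30 mm below the bar's axis.
- clamp_handle (a joint): Toggle clamp handle (rad): 1.45 = fully down, away from the bar, locked (as at the start); 0 = upright, let off. Round bar, 115 mm long from its pin, rubber grip 20 mm thick from 50 mm on. Its elevation above level, on the side away from the bar, is 1.65 minus this value, so locked it lies 0.2 rad above level. Stays where left; takes 2 to 5 N at the grip.
- handle_grip (a point): Point on the handle's centre line in the rubber grip, 85 mm from its pin. Locked, it stands about 139 mm above the bench, clear of the board's end.
- pad_face (a point): Face of the plunger's round rubber pad, 24 mm across, on the bar's axis. With the handle upright it is 25.5 mm short of the seated bar's end; throwing the handle drives it along +y and pushes a bar lying short of the stop home. The last 2.5 mm are sprung: the locked clamp presses the bar with about 5 N.
- plane: Block plane, dark steel, 160 x 50 mm, 60 mm high, lying on the bench beyond the cradle. Origin under its middle. Leave alone.
- mallet: Round carver's mallet of wood standing on its head, 86 mm across, 230 mm high. Origin under its middle. Leave alone.
- study: Upright study of glued wooden blocks, about 125 x 115 mm, 235 mm high. Origin under its middle. Leave alone.
- boulder: White plaster boulder, about 140 x 110 mm, 110 mm high. Origin under its middle. Leave alone.
There are look-alikes about, which are no part of the job. Leave any blue or purple look-alike of the part that bears bar_center alone.

How it is judged:
By the outcome, as a careful person would: the job done as asked, in the order asked, and still so for the second after the job is handed in, with the robot touching nothing.
It also fails if it takes over 61 s, if anything falls off the work surface, if the arm or the gripper's body presses on something with over 40 N, if the wrist force passes 120 N, or if a joint passes its speed limit or range.

## Working session

There is one attempt and no reset: what is moved stays moved. The work goes in short steps, Python scripts to look and compute and a tool call to move; the robot and the scene stay as the last step left them, time stands still between calls to the robot, and variables do not carry over. Pictures are saved under pics/ and viewed, at most 10 in all, crops included, and the job is handed in when it is done.

Besides the shell and the picture viewer there is one more tool, called by a JSON object that holds its "api" and its "payload", one argument or row to a line. drive_tool: Moves the arm, as the interface text tells. Its arguments: {"type":"object","properties":{"series":{"type":"array"},"grip_force":{"type":"number"}},"required":["series"]}

```bash
mkdir -p pics; ls
python3 - <<'E'
from bench import telemetry, camera, get_calibration, r
import cv2
for n in("scene","top"):
    cv2.imwrite(f"pics/{n}0.png",camera(n)[:,:,::-1]); c=get_calibration(n); print(n,c)
print(telemetry.read_state(), r.tips_ahead)
E
```

```text
pics
scene {'fovy': 57.2162002482686, 'cx': 321.56479228641734, 'cy': 200.8619635945817, 'dist': array([0.02483076, 0.        , 0.        , 0.        , 0.        ]), 'xyz': array([0.92336249, 0.73159515, 0.85955814]), 'rotation': array([0.1094397 , 0.38708484, 0.8841062 , 0.23779089])}
top {'fovy': 42.5156285351806, 'cx': 310.75048486988214, 'cy': 203.18069094846493, 'dist': array([-0.08166884,  0.        ,  0.        ,  0.        ,  0.        ]), 'xyz': array([0.17370508, 0.05896963, 1.55832722]), 'rotation': array([ 0.08183571, -0.07957787, -0.6823182 ,  0.72208874])}
{'time': 0.1, 'joint_positions': array([-1.20159983,  0.3328251 , -0.06467107,  1.46083447,  0.02161835,
        1.34989411, -0.08850368]), 'joint_vel': array([ 2.02298610e-04,  7.02531815e-05,  5.58041685e-04, -1.30752649e-03,
       -4.05515474e-05, -2.05411604e-03,  7.16274523e-04]), 'joint_torque': array([ 1.59996518e-03, -6.24533772e+01,  2.50998361e-02, -3.90721893e+01,
       -6.13227580e-02,  3.64437012e-02,  1.84545047e-05]), 'ee_pos': array([0.23856156, 0.57734747, 0.24383407]), 'eef_rot': array([ 1.94651697e-01,  9.80872222e-01, -6.27314786e-04, -8.21556001e-05]), 'ft_force': array([0.44900773, 0.84775112, 0.35084847]), 'torque': array([ 0.01457663, -0.02983002, -0.09307976]), 'grip_force': 0.0, 'width': 0.08688451410002217} 0.022
```

View pics/scene0.png

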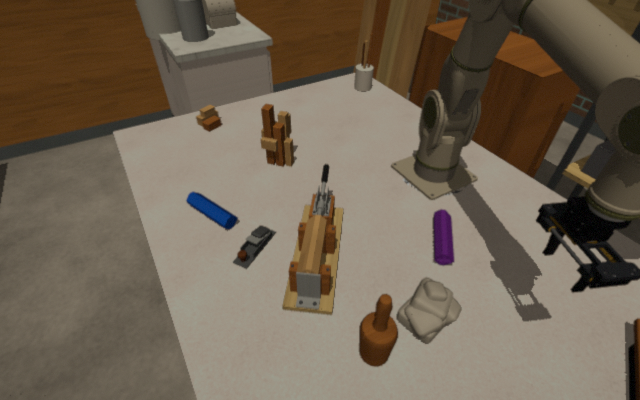

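View pics/top0.png

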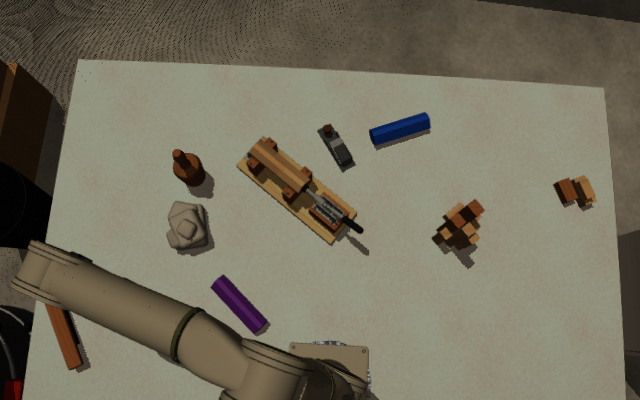

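The scene image shows the wooden bar in the cradle at about (315,245), the stop plate at (309,285) and the handle at (325,172). In the top image the bar is at about (278,165) and the black grip at (352,224). The bar candidates are:
- **Wooden one in the cradle:** the only one clamped, so it fits the description.
- **Blue:** scene (212,210), a look-alike.
- **Purple:** scene (443,237), a look-alike.

I'll confirm with an enlarged crop.

```bash
cat > h.py <<'E'
import numpy as np, cv2
from scipy.spatial.transform import Rotation as R
from bench import telemetry, camera, get_calibration, r
def cam(n):
    c=get_calibration(n); f=200/np.tan(np.radians(c["fovy"]/2))
    K=np.array([[f,0,c["cx"]],[0,f,c["cy"]],[0,0,1]])
    return K,c["dist"],R.from_quat(c["rotation"]).as_matrix()@np.diag([1,-1,-1]),c["xyz"]
def ray(n,uv):
    K,d,M,o=cam(n); p=cv2.undistortPoints(np.array(uv,float).reshape(-1,1,2),K,d)[:,0]
    return o,np.c_[p,np.ones(len(p))]@M.T
def onplane(n,uv,z):
    o,v=ray(n,uv); return o+v*((z-o[2])/v[:,2])[:,None]
def proj(n,P):
    K,d,M,o=cam(n); P=np.atleast_2d(P)
    return cv2.projectPoints(P,cv2.Rodrigues(M.T)[0],-M.T@o,K,d)[0][:,0]
def tri(a,b):
    o1,v1=ray("scene",[a]);o2,v2=ray("top",[b]);v1=v1[0];v2=v2[0]
    t=np.linalg.lstsq(np.c_[v1,-v2],o2-o1,rcond=None)[0]
    return (o1+v1*t[0]+o2+v2*t[1])/2, np.linalg.norm(o1+v1*t[0]-o2-v2*t[1])
E
python3 - <<'E'
import cv2
a=cv2.imread("pics/top0.png")[128:253,230:375]; b=cv2.imread("pics/scene0.png")[155:315,275:355]
a=cv2.resize(a,None,fx=3.4,fy=3.4,interpolation=2); b=cv2.resize(b,None,fx=3.4,fy=3.4,interpolation=2)
h=max(a.shape[0],b.shape[0]); a=cv2.copyMakeBorder(a,0,h-a.shape[0],0,0,0)
cv2.imwrite("pics/crop0.png",cv2.hconcat([a,b]))
E
```

```text
(no output)
```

View pics/crop0.png

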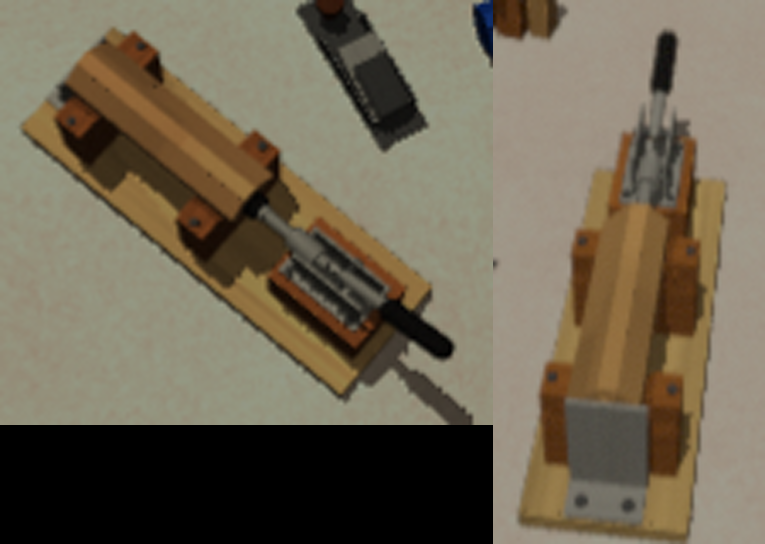

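The crop confirms it: the planed wooden bar lies in the two V-blocks, clamped against the bent stop. The board's corners and the V-block screws show clearly, and the stop end is at the upper left of the top view.

```bash
cat > fit.py <<'E'
from h import *
T=np.array([[22,128],[112,28],[432,287],[341,392]])/3.4+[229.65,127.65]
S=np.array([[192,531],[25,519],[103,170],[232,182]])/3.4+[274.65,154.65]
C=np.array([[-.065,.13],[.065,.13],[.065,-.255],[-.065,-.255]])
A=onplane("top",T,.02)[:,:2];B=onplane("scene",S,.02)[:,:2]
def rigid(C,A):
    c0,a0=C.mean(0),A.mean(0);H=(C-c0).T@(A-a0);yaw=np.arctan2(H[0,1]-H[1,0],H[0,0]+H[1,1])
    M=np.array([[np.cos(yaw),-np.sin(yaw)],[np.sin(yaw),np.cos(yaw)]])
    return a0-M@c0,yaw,A-(C-c0)@M.T-a0
for X in(A,B,(A+B)/2):
    t,y,e=rigid(C,X); print(t.round(4),np.degrees(y).round(2),(e*1e3).round(1).tolist())
M=np.array([[np.cos(y),-np.sin(y)],[np.sin(y),np.cos(y)]])
W=lambda p:np.r_[t+M@np.array(p[:2]),.112+p[2]]
g=W([0,-.2-.115*np.cos(.2),.01+.115*np.sin(.2)]);print("handle end",g,proj("top",g),proj("scene",g))
for n in("top","scene"): print(n,proj(n,[W([0,.095,.024]),W([0,-.095,.024])]))
E
python3 fit.py
```

```text
[0.6138 0.1737] -36.85 [[0.1, -2.4], [-1.9, 0.4], [-1.2, 1.4], [2.9, 0.7]]
[0.616 0.177] -37.11 [[0.2, -3.7], [0.3, 3.1], [-1.6, 0.8], [1.1, -0.2]]
[0.6149 0.1753] -36.98 [[0.2, -3.0], [-0.8, 1.7], [-1.4, 1.1], [2.0, 0.3]]
handle end [ 0.4268245  -0.07447292  0.14484697] [[361.95963433 232.51127753]] [[326.08166477 165.54506488]]
top [[253.10467791 144.11734755]
 [302.56904307 184.62908968]]
scene [[308.0762278  269.64914544]
 [317.74827458 214.76063805]]
```

```bash
cat >> h.py <<'E'
SEAT=np.array([.615,.1755,.112]); YAW=np.radians(-37.)
CM=R.from_euler("z",YAW).as_matrix()
def W(x,y,z): return SEAT+CM@np.array([x,y,z])
def pose(tilt,flip=1):
    """tool rotation: tool z down tilted by tilt deg about cradle y (+: fingers point to -x), tool y along flip*cradle x"""
    t=np.radians(tilt); z=np.array([-np.sin(t),0,-np.cos(t)]); y=flip*np.array([np.cos(t),0,-np.sin(t)])
    return CM@np.c_[np.cross(y,z),y,z]
def rel(p,Rt,s=None):
    """grasp point p (world) -> row numbers (turn/5deg, shift/40mm)"""
    s=s or telemetry.read_state(); R0=R.from_quat(s["eef_rot"]).as_matrix()
    tcp=np.array(p)-.003*Rt[:,2]
    rv=np.degrees(R.from_matrix(R0.T@Rt).as_rotvec())/5; d=R0.T@(tcp-s["ee_pos"])/.04
    return np.r_[rv,d].round(2).tolist()
E
python3 - <<'E'
from h import *
for n,uv in dict(mallet=(188,175),boulder=(188,230),study=(460,230),plane=(340,150),purple=(240,303)).items():
    p=onplane("top",[uv],.03)[0]; print(n,p.round(3),"cradle",(CM.T@(p-SEAT)).round(3))
g=W(0,-.2-.085*np.cos(.2),.01+.085*np.sin(.2)); print(g)
for f in(1,-1): print(f,rel(g+[0,0,.2],pose(0,f)))
E
```

```text
mallet [0.597 0.46  0.03 ] cradle [-0.185  0.216 -0.082]
boulder [0.425 0.44  0.03 ] cradle [-0.311  0.097 -0.082]
study [ 0.472 -0.384  0.03 ] cradle [ 0.222 -0.533 -0.082]
plane [ 0.705 -0.008  0.03 ] cradle [ 0.182 -0.092 -0.082]
purple [0.217 0.264 0.03 ] cradle [-0.371 -0.168 -0.082]
[ 0.4445024  -0.05075796  0.13888689]
1 [-0.01, 0.01, 20.91, -10.75, -12.55, -2.43]
-1 [-0.01, -0.01, -15.09, -10.75, -12.55, -2.43]
```

{"api": "drive_tool", "payload": {
  "series": [0,0,0,0,0,-2.4,1,0,0,0,0,0,-2.4,1,0,0,20.9,-10.75,-12.55,-2.4,1,0,0,20.9,-10.75,-12.55,-2.4,1,0,0,20.9,-10.75,-12.55,-2.4,1,0,0,20.9,-10.75,-12.55,-2.4,1,0,0,20.9,-10.75,-12.55,-2.4,1,0,0,20.9,-10.75,-12.55,-2.4,1,0,0,20.9,-10.75,-12.55,-2.4,1,0,0,20.9,-10.75,-12.55,-2.4,1]
}}

```text
time: 0.93
ee_pos: [0.3425, 0.2588, 0.3341]
eef_rot: [0.643, 0.766, 0.0, -0.0]
ft_force: [1.4, 0.5, 0.6]
width: 0.0871
grip_force: 0.0
```

Run:
```python
from h import *
g=W(0,-.2-.085*np.cos(.2),.01+.085*np.sin(.2))
print(telemetry.read_state()["ee_pos"],rel(g+[0,0,.1],pose(0,1)))
```

```text
[0.3424505  0.25881121 0.33407376] [-0.0, -0.0, 9.38, -8.06, 1.18, 2.3]
```

{"api": "drive_tool", "payload": {
  "series": [0,0,9.4,-8.05,1.2,0,1,0,0,9.4,-8.05,1.2,0,1,0,0,9.4,-8.05,1.2,0,1,0,0,9.4,-8.05,1.2,0,1,0,0,9.4,-8.05,1.2,0,1,0,0,9.4,-8.05,1.2,0,1,0,0,9.4,-8.05,1.2,0,1,0,0,9.4,-8.05,1.2,0,1,0,0,9.4,-8.05,1.2,0,1,0,0,9.4,-8.05,1.2,0,1]
}}

```text
time: 1.77
ee_pos: [0.4469, -0.0491, 0.334]
eef_rot: [0.895, 0.446, -0.0, -0.0]
ft_force: [0.0, 0.9, 0.5]
width: 0.087
grip_force: 0.0
```

Run:
```python
from h import *
g=W(0,-.2-.085*np.cos(.2),.01+.085*np.sin(.2))
print(telemetry.read_state()["ee_pos"],rel(g,pose(0,1)))
```

```text
[ 0.44688734 -0.04911505  0.33401019] [-0.01, 0.0, 0.01, -0.07, -0.02, 4.8]
```

{"api": "drive_tool", "payload": {
  "series": [0,0,0,-0.07,0,4.8,1,0,0,0,-0.07,0,4.8,1,0,0,0,-0.07,0,4.8,1,0,0,0,-0.07,0,4.8,1,0,0,0,-0.07,0,4.8,1,0,0,0,-0.07,0,4.8,1,0,0,0,-0.07,0,4.8,-0.2,0,0,0,-0.07,0,4.8,-0.2,0,0,0,-0.07,0,4.8,-0.2,0,0,0,-0.07,0,4.8,-0.2],
  "grip_force": 20
}}

```text
time: 2.6
ee_pos: [0.4464, -0.0493, 0.1439]
eef_rot: [0.894, 0.448, 0.002, 0.0]
ft_force: [0.2, 0.0, 0.2]
width: 0.0681
grip_force: 0.0
```

Run:
```python
from h import *
a=camera("scene")[120:260,255:375]; b=camera("top")[150:290,300:420]
cv2.imwrite("pics/handle.png",cv2.resize(cv2.hconcat([a,b]),None,fx=3.2,fy=3.2,interpolation=2)[:,:,::-1])
g=W(0,-.2-.085*np.cos(.2),.01+.085*np.sin(.2))
print(telemetry.read_state()["ee_pos"],rel(g,pose(0,1)))
```

```text
[ 0.44597918 -0.04943658  0.14334238] [0.01, -0.02, 0.05, -0.05, -0.01, 0.04]
```

View pics/handle.png

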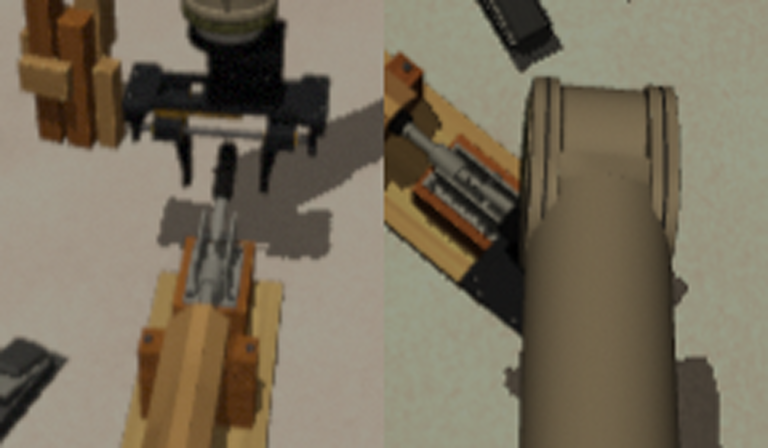

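The fingers straddle the black grip, centred on it (handle at crop pixel (226,170)). I'll close on it, then swing.

{"api": "drive_tool", "payload": {
  "series": [0,0,0,0,0,0,-1,0,0,0,0,0,0,-1,0,0,0,0,0,0,-1,0,0,0,0,0,0,-1,0,0,0,0,0,0,-1,0,0,0,0,0,0,-1],
  "grip_force": 20
}}

```text
time: 3.2
ee_pos: [0.4454, -0.0498, 0.1423]
eef_rot: [0.894, 0.448, 0.0, 0.0]
ft_force: [9.7, -7.3, -2.7]
width: 0.0206
grip_force: 6.2
```

{"api": "drive_tool", "payload": {
  "series": [0,0,0,0.09,0,-0.33,-1,0,0,0,0.24,0,-0.63,-1,0,0,0,0.43,0,-0.91,-1,0,0,0,0.67,0,-1.16,-1,0,0,0,0.93,0,-1.36,-1,0,0,0,1.23,0,-1.53,-1,0,0,0,1.56,0,-1.64,-1,0,0,0,1.89,0,-1.69,-1,0,0,0,2.27,0,-1.7,-1,0,0,0,2.27,0,-1.7,-1]
}}

```text
time: 4.03
ee_pos: [0.5008, 0.0226, 0.21]
eef_rot: [0.894, 0.448, -0.001, 0.002]
ft_force: [6.6, -1.5, -4.3]
width: 0.0193
grip_force: 20.0
```

Run:
```python
from h import *
print(CM.T@(telemetry.read_state()["ee_pos"]-SEAT))
a=camera("scene")[100:260,255:375]
cv2.imwrite("pics/handle2.png",cv2.resize(a,None,fx=3.2,fy=3.2,interpolation=2)[:,:,::-1])
```

```text
[ 0.00083591 -0.19083833  0.09800599]
```

View pics/handle2.png

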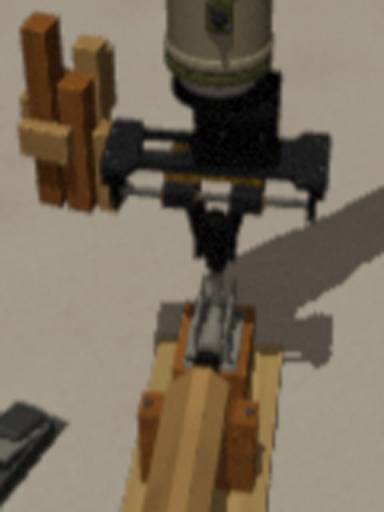

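The handle is now upright inside the gripper and the plunger has drawn back. Next I release, rise, and look ahead to the tilted approach.

{"api": "drive_tool", "payload": {
  "series": [0,0,0,0,0,0,1,0,0,0,0,0,0,1,0,0,0,0,0,0,1,0,0,0,0,0,0,1,0,0,0,0,0,0,1,0,0,0,0,0,-3,1,0,0,0,0,0,-3,1,0,0,0,0,0,-3,1,0,0,0,0,0,-3,1,0,0,0,0,0,-3,1]
}}

```text
time: 4.92
ee_pos: [0.5004, 0.0233, 0.3323]
eef_rot: [0.894, 0.448, 0.002, 0.0]
ft_force: [-0.9, 0.7, -0.7]
width: 0.0783
grip_force: 0.0
```

Run:
```python
from h import *
s=telemetry.read_state();print(s["joint_positions"].round(2),s["ee_pos"])
print(rel(W(.12,0,.12),pose(45,1)))
```

```text
[-0.68 -0.    0.54  1.67  0.    1.48 -0.77] [0.50037654 0.0232529  0.33228633]
[9.02, -0.02, 0.07, 4.74, 3.07, 2.48]
```

{"api": "drive_tool", "payload": {
  "series": [0,0,0,4.75,3,0,1,0,0,0,4.75,3,0,1,9,0,0,4.75,3,0,1,9,0,0,4.75,3,0,1,9,0,0,4.75,3,0,1,9,0,0,4.75,3,0,1,9,0,0,4.75,3,0,1,9,0,0,4.75,3,0,1,9,0,0,4.75,3,0,1,9,0,0,4.75,3,0,1]
}}

```text
time: 5.75
ee_pos: [0.6926, 0.1115, 0.307]
eef_rot: [0.865, 0.433, -0.124, -0.221]
ft_force: [0.4, 0.1, -1.9]
width: 0.0873
grip_force: 0.0
```

Run:
```python
from h import *
s=telemetry.read_state();print(s["joint_positions"].round(2),s["ee_pos"],CM.T@(s["ee_pos"]-SEAT))
print(rel(W(.12,0,.12),pose(45,1)))
```

```text
[-0.04  0.85 -0.12  0.63 -0.27  2.04 -0.85] [0.69261379 0.11150002 0.30703787] [ 0.10050128 -0.00440351  0.19503787]
[3.14, 0.27, -0.07, 0.15, 1.36, 1.32]
```

The straight 45° tilt drives joint 6 to its limit. I'll lean the tool 20° along the bar as well. It still grips the same faces, but the wrist comes nearer the robot.

```bash
cat >> h.py <<'E'
def pose(tilt,beta=0):
    t,b=np.radians([tilt,beta]); z=np.cos(b)*np.array([-np.sin(t),0,-np.cos(t)])+np.sin(b)*np.array([0,1,0]); y=np.array([np.cos(t),0,-np.sin(t)])
    return CM@np.c_[np.cross(y,z),y,z]
def state():
    s=telemetry.read_state(); M=CM.T@R.from_quat(s["eef_rot"]).as_matrix(); g=CM.T@(s["ee_pos"]-SEAT)+.003*M[:,2]
    print("grasp pt cradle mm",(g*1e3).round(1),"tilt",np.degrees(np.arctan2(-M[2,1],M[0,1])).round(1),"beta",np.degrees(np.arcsin(M[1,2])).round(1),"yc.ty",M[1,1].round(3),"q",s["joint_positions"].round(2),"F",s["ft_force"].round(1),s["width"].round(4))
E
python3 - <<'E'
from h import *
state(); P=pose(45,20); print(rel(W(0,.005,0)-.13*P[:,2],P))
E
```

```text
Traceback (most recent call last):
  File "h.py", line 38, in state
    print("grasp pt cradle mm",(g*1e3).round(1),"tilt",np.degrees(np.arctan2(-M[2,1],M[0,1])).round(1),"beta",np.degrees(np.arcsin(M[1,2])).round(1),"yc.ty",M[1,1].round(3),"q",s["joint_positions"].round(2),"F",s["ft_force"].round(1),s["width"].round(4))
                                                                                                                                                                                                                                          ^^^^^^^^^^^^^^^^
AttributeError: 'float' object has no attribute 'round'
```

```bash
sed -i 's/s\["width"\].round(4)/s["width"]/' h.py
python3 - <<'E'
from h import *
state(); P=pose(45,20); print(rel(W(0,.005,0)-.13*P[:,2],P))
E
```

```text
grasp pt cradle mm [ 99.   -4.5 192.4] tilt 29.3 beta -1.4 yc.ty -0.003 q [-0.04  0.85 -0.12  0.63 -0.27  2.04 -0.85] F [ 0.4  0.1 -1.9] 0.08728585329426428
[3.12, 4.24, 0.48, -0.84, 1.04, 2.49]
```

{"api": "drive_tool", "payload": {
  "series": [3.1,4.25,0.5,-0.85,1.05,2.5,1,3.1,4.25,0.5,-0.85,1.05,2.5,1,3.1,4.25,0.5,-0.85,1.05,2.5,1,3.1,4.25,0.5,-0.85,1.05,2.5,1,3.1,4.25,0.5,-0.85,1.05,2.5,1,3.1,4.25,0.5,-0.85,1.05,2.5,1,3.1,4.25,0.5,-0.85,1.05,2.5,1]
}}

```text
time: 6.33
ee_pos: [0.6621, 0.0903, 0.2044]
eef_rot: [0.845, 0.348, -0.022, -0.406]
ft_force: [-0.2, 1.1, 1.2]
width: 0.0871
grip_force: 0.0
```

Run:
```python
from h import *
state(); P=pose(45,20); print(rel(W(0,.005,0)-.13*P[:,2],P))
```

```text
grasp pt cradle mm [ 86.9 -38.7  90.4] tilt 44.5 beta 20.1 yc.ty 0.001 q [ 0.24  0.78 -0.22  1.11 -0.57  1.69 -0.69] F [-0.2  1.1  1.2] 0.08706843606946373
[0.09, -0.01, 0.05, -0.05, 0.06, 0.07]
```

{"api": "drive_tool", "payload": {
  "series": [0.1,0,0,0,0.05,1,1,0.1,0,0,0,0.05,1.7,1,0.1,0,0,0.02,0.05,2.4,1,0.1,0,0,0.02,0.05,2.8,1,0.1,0,0,0.02,0.05,3.27,1,0.1,0,0,0.02,0.05,3.27,1,0.1,0,0,0.02,0.05,3.27,1]
}}

```text
time: 6.92
ee_pos: [0.6216, 0.1789, 0.1159]
eef_rot: [0.842, 0.349, -0.024, -0.41]
ft_force: [0.4, -0.3, 0.1]
width: 0.0871
grip_force: 0.0
```

Run:
```python
from h import *
state(); P=pose(45,20); print(rel(W(0,.008,0)-.003*P[:,2],P))
a=camera("scene")[140:330,220:380]
b=camera("top")[100:290,220:380]
cv2.imwrite("pics/bar.png",cv2.resize(cv2.hconcat([a,b]),None,fx=2.5,fy=2.5,interpolation=2)[:,:,::-1])
```

```text
grasp pt cradle mm [1.3 7.7 1.9] tilt 45.0 beta 20.0 yc.ty 0.006 q [ 0.17  0.77 -0.26  1.34 -0.59  1.45 -0.65] F [ 0.4 -0.3  0.1] 0.08713044432965461
[-0.03, 0.0, 0.07, -0.01, 0.01, -0.02]
```

View pics/bar.png

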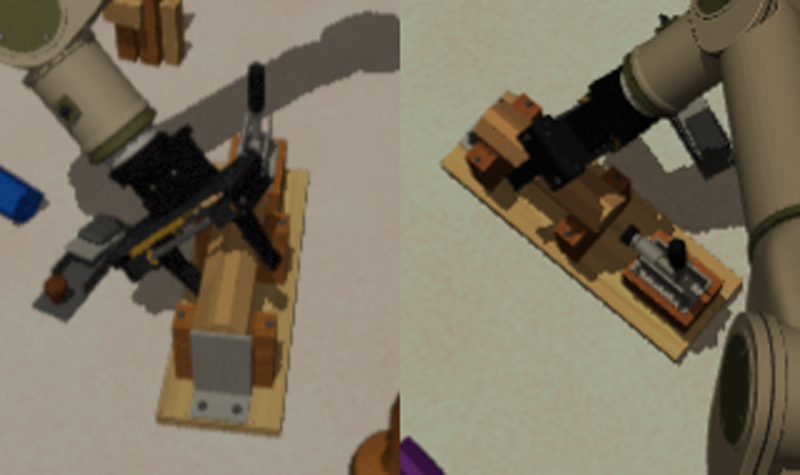

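The fingers straddle the bar between the V-blocks, with the bar at left crop (225,285), and the handle stands upright at (256,90). I'll close the gripper.

{"api": "drive_tool", "payload": {
  "series": [0,0,0,0,0,0,-1,0,0,0,0,0,0,-1,0,0,0,0,0,0,-1,0,0,0,0,0,0,-1,0,0,0,0,0,0,-1,0,0,0,0,0,0,-1,0,0,0,0,0,0,-1,0,0,0,0,0,0,-1],
  "grip_force": 30
}}

```text
time: 7.68
ee_pos: [0.6209, 0.1767, 0.115]
eef_rot: [0.843, 0.347, -0.024, -0.411]
ft_force: [-0.4, 0.0, -1.1]
width: 0.0439
grip_force: 30.0
```

Run:
```python
from h import *
state(); s=telemetry.read_state(); M=R.from_quat(s["eef_rot"]).as_matrix()
g=s["ee_pos"]+.003*M[:,2]
print("lift70",rel(g+[0,0,.07]-.006*CM[:,1],M))
```

```text
grasp pt cradle mm [2.  5.6 1. ] tilt 45.2 beta 20.1 yc.ty 0.003 q [ 0.17  0.77 -0.26  1.34 -0.59  1.45 -0.65] F [-0.4  0.  -1.1] 0.043855714115850986
lift70 [0.0, 0.0, 0.0, 0.29, -1.24, -1.21]
```

{"api": "drive_tool", "payload": {
  "series": [0,0,0,0.1,-0.4,-0.4,-1,0,0,0,0.2,-0.8,-0.8,-1,0,0,0,0.29,-1.24,-1.21,-1,0,0,0,0.29,-1.24,-1.21,-1,0,0,0,0.29,-1.24,-1.21,-1,0,0,0,0.29,-1.24,-1.21,-1]
}}

```text
time: 8.18
ee_pos: [0.6176, 0.1715, 0.1834]
eef_rot: [0.843, 0.346, -0.024, -0.41]
ft_force: [-0.4, 0.3, -2.4]
width: 0.0438
grip_force: 30.0
```

Run:
```python
from h import *
state(); print(telemetry.read_state()["grip_force"])
for t in(10,-20,-45): print(t,rel(W(.0,.0,.071),pose(t,20)))
```

```text
grasp pt cradle mm [ 2.5 -0.6 69.4] tilt 45.1 beta 20.1 yc.ty 0.001 q [ 0.18  0.69 -0.26  1.32 -0.6   1.54 -0.71] F [-0.4  0.3 -2.4] 0.0438241949903049
29.982814683462493
10 [-6.6, -0.02, -2.4, 0.0, -0.11, 0.03]
-20 [-12.24, -0.02, -4.46, -0.0, -0.14, 0.06]
-45 [-16.94, -0.02, -6.17, -0.01, -0.14, 0.09]
```

{"api": "drive_tool", "payload": {
  "series": [-1.2,0,-0.44,0,0,0,-1,-2.4,0,-0.88,0,0,0,-1,-3.6,0,-1.32,0,0,0,-1,-4.8,0,-1.75,0,0,0,-1,-6,0,-2.19,0,-0.05,0,-1,-7.2,0,-2.63,0,-0.05,0,-1,-8.4,0,-3.07,0,-0.1,0,-1,-9.6,0,-3.5,0,-0.1,0,-1,-10.8,0,-3.94,0,-0.1,0,-1,-10.8,0,-3.94,0,-0.1,0,-1]
}}

```text
time: 9.02
ee_pos: [0.6123, 0.1766, 0.1854]
eef_rot: [0.866, 0.457, 0.203, 0.019]
ft_force: [-0.8, 0.9, -2.3]
width: 0.0439
grip_force: 30.0
```

Run:
```python
from h import *
state()
print(rel(W(.001,.0,.071),pose(-45,20)))
```

```text
grasp pt cradle mm [-2.2  0.3 70.7] tilt -12.6 beta 20.1 yc.ty 0.007 q [-0.15  0.15 -0.21  1.87  0.02  0.71 -0.96] F [-0.8  0.9 -2.3] 0.04387639932477293
[-6.12, -0.05, -2.15, -0.01, 0.04, 0.02]
```

{"api": "drive_tool", "payload": {
  "series": [-1.2,0,-0.43,0,0,0,-1,-2.4,0,-0.86,0,0,0,-1,-3.6,0,-1.3,0,0,0,-1,-4.8,0,-1.72,0,0,0,-1,-6.1,-0.05,-2.15,0,0.04,0,-1,-6.1,-0.05,-2.15,0,0.04,0,-1,-6.1,-0.05,-2.15,0,0.04,0,-1]
}}

```text
time: 9.6
ee_pos: [0.6162, 0.1716, 0.1854]
eef_rot: [0.787, 0.462, 0.309, 0.266]
ft_force: [0.3, -0.4, -2.7]
width: 0.0439
grip_force: 30.0
```

Run:
```python
from h import *
state()
print(rel(W(.001,.0,.071),pose(-45,20)))
```

```text
grasp pt cradle mm [ 5.3 -1.3 71.4] tilt -44.8 beta 19.6 yc.ty -0.005 q [-0.46  0.1  -0.18  2.13  1.21  0.63 -2.06] F [ 0.3 -0.4 -2.7] 0.04390382845584408
[-0.01, 0.08, -0.07, 0.05, -0.08, -0.05]
```

Run:
```python
from h import *
P=pose(-45,20)
for z in(.045,.02,.0025): print(z,rel(W(-.001,.002,z),P))
```

```text
0.045 [-0.01, 0.08, -0.07, -0.04, -0.58, 0.36]
0.02 [-0.01, 0.08, -0.07, -0.19, -1.02, 0.78]
0.0025 [-0.01, 0.08, -0.07, -0.3, -1.33, 1.07]
```

{"api": "drive_tool", "payload": {
  "series": [0,0.08,-0.07,0.1,-0.19,-0.05,-1,0,0.08,-0.07,0,-0.4,0.15,-1,0,0.08,-0.07,-0.04,-0.58,0.36,-1,0,0.08,-0.07,-0.04,-0.58,0.36,-1,0,0.08,-0.07,-0.12,-0.8,0.57,-1,0,0.08,-0.07,-0.19,-1.02,0.78,-1,0,0.08,-0.07,-0.19,-1.02,0.78,-1]
}}

```text
time: 10.18
ee_pos: [0.6132, 0.1779, 0.1336]
eef_rot: [0.786, 0.466, 0.31, 0.264]
ft_force: [-0.4, -0.5, -1.2]
width: 0.0437
grip_force: 30.0
```

Run:
```python
from h import *
state()
P=pose(-45,20)
for z in(.008,.003,): print(z,rel(W(-.001,.002,z),P))
a=camera("scene")[140:330,220:380]
b=camera("top")[100:290,220:380]
cv2.imwrite("pics/bar2.png",cv2.resize(cv2.hconcat([a,b]),None,fx=2.5,fy=2.5,interpolation=2)[:,:,::-1])
```

```text
grasp pt cradle mm [-0.9  1.9 19.6] tilt -44.7 beta 19.9 yc.ty 0.001 q [-0.48  0.19 -0.17  2.16  1.39  0.61 -2.27] F [-0.4 -0.5 -1.2] 0.04366340929650223
0.008 [-0.06, 0.01, -0.02, -0.07, -0.21, 0.19]
0.003 [-0.06, 0.01, -0.02, -0.1, -0.3, 0.28]
```

View pics/bar2.png

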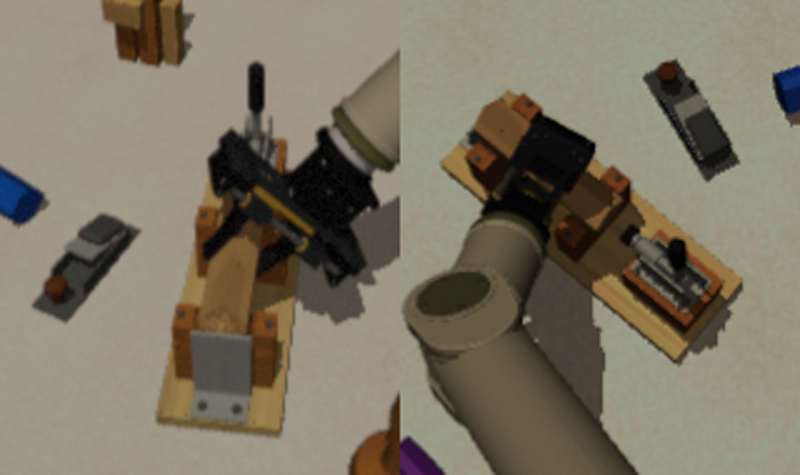

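The bar is over the notches, sharp edge up (left crop (230,260)). I'll lower it gently.

{"api": "drive_tool", "payload": {
  "series": [0,0,0,-0.04,-0.1,0.1,-1,0,0,0,-0.07,-0.2,0.19,-1,0,0,0,-0.1,-0.3,0.28,-1,0,0,0,-0.1,-0.3,0.28,-1,0,0,0,-0.1,-0.3,0.28,-1]
}}

```text
time: 10.7
ee_pos: [0.6137, 0.1794, 0.1189]
eef_rot: [0.785, 0.466, 0.312, 0.264]
ft_force: [-0.0, -0.4, -2.0]
width: 0.0436
grip_force: 30.0
```

Run:
```python
from h import *
state()
```

```text
grasp pt cradle mm [-1.4  3.4  4.9] tilt -44.8 beta 20.2 yc.ty 0.0 q [-0.48  0.22 -0.17  2.17  1.45  0.61 -2.34] F [-0.  -0.4 -2. ] 0.043643688036509504
```

{"api": "drive_tool", "payload": {
  "series": [0,0,0,-0.01,-0.04,0.04,-1,0,0,0,-0.02,-0.06,0.06,-1,0,0,0,-0.02,-0.06,0.06,-1,0,0,0,-0.02,-0.06,0.06,-1]
}}

```text
time: 11.03
ee_pos: [0.6145, 0.1795, 0.1165]
eef_rot: [0.785, 0.466, 0.313, 0.264]
ft_force: [1.5, -0.4, 1.3]
width: 0.0433
grip_force: 30.0
```

Run:
```python
from h import *
state()
```

```text
grasp pt cradle mm [-0.8  3.9  2.5] tilt -44.9 beta 20.2 yc.ty -0.001 q [-0.48  0.23 -0.17  2.17  1.46  0.6  -2.36] F [ 1.5 -0.4  1.3] 0.043274273853384886
```

{"api": "drive_tool", "payload": {
  "series": [0,0,0,0,-0.02,0.03,-1,0,0,0,0,-0.02,0.03,0.1,0,0,0,0,-0.02,0.03,0.3,0,0,0,0,-0.02,0.03,0.6,0,0,0,0,-0.02,0.03,1,0,0,0,0,-0.02,0.03,1,0,0,0,0,-0.02,0.03,1,0,0,0,0,-0.02,0.03,1,0,0,0,0,-0.02,0.03,1]
}}

```text
time: 11.78
ee_pos: [0.6144, 0.1797, 0.1144]
eef_rot: [0.785, 0.466, 0.313, 0.264]
ft_force: [-0.3, -0.2, -0.9]
width: 0.0837
grip_force: 0.0
```

{"api": "drive_tool", "payload": {
  "series": [0,0,0,0,0,-1,1,0,0,0,0,0,-2,1,0,0,0,0,0,-3,1,0,0,0,0,0,-4,1,0,0,0,0,0,-4,1,0,0,0,0,0,-4,1]
}}

```text
time: 12.28
ee_pos: [0.4964, 0.2005, 0.2234]
eef_rot: [0.784, 0.466, 0.315, 0.263]
ft_force: [0.0, -0.5, -1.0]
width: 0.0873
grip_force: 0.0
```

Run:
```python
from h import *
state()
a=camera("scene")[170:320,270:370]
b=camera("top")[125:275,220:375]
cv2.imwrite("pics/bar3.png",cv2.resize(cv2.hconcat([a,b]),None,fx=3.1,fy=3.1,interpolation=2)[:,:,::-1])
print(rel(W(-.08,-.19,.22),pose(0)))
```

```text
grasp pt cradle mm [-107.8  -50.3  109.4] tilt -44.9 beta 20.5 yc.ty -0.002 q [-0.57 -0.14 -0.3   2.27  1.02  0.8  -2.04] F [ 0.  -0.5 -1. ] 0.0872953268457051
[8.87, -3.83, 1.57, -2.7, 2.52, -2.62]
```

View pics/bar3.png

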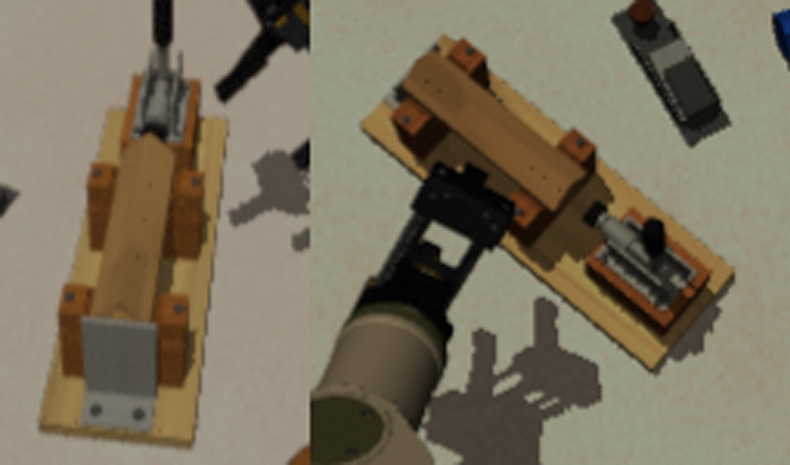

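The bar is bedded with a clean sharp ridge on top: no light flat band, and the two faces meet at a line. The pad is drawn back at right crop (595,215). Now for the handle.

Run:
```python
from h import *
print(rel(W(-.1,-.12,.23),pose(0)))
```

```text
[8.87, -3.83, 1.57, -0.87, 2.34, -2.51]
```

{"api": "drive_tool", "payload": {
  "series": [0,0,0,-0.2,1.2,-1.3,1,4.4,-1.9,0.8,-0.87,2.3,-2.5,1,8.9,-3.8,1.6,-0.87,2.3,-2.5,1,8.9,-3.8,1.6,-0.87,2.3,-2.5,1,8.9,-3.8,1.6,-0.87,2.3,-2.5,1,8.9,-3.8,1.6,-0.87,2.3,-2.5,1,8.9,-3.8,1.6,-0.87,2.3,-2.5,1,8.9,-3.8,1.6,-0.87,2.3,-2.5,1,8.9,-3.8,1.6,-0.87,2.3,-2.5,1,8.9,-3.8,1.6,-0.87,2.3,-2.5,1]
}}

```text
time: 13.22
ee_pos: [0.4643, 0.1387, 0.3411]
eef_rot: [0.896, 0.443, -0.003, -0.002]
ft_force: [0.7, 0.3, -0.4]
width: 0.0872
grip_force: 0.0
```

Run:
```python
from h import *
state()
print(rel(W(.001,-.193,.215),pose(0)))
```

```text
grasp pt cradle mm [ -98.2 -120.1  226.1] tilt 0.4 beta -0.2 yc.ty -0.007 q [-0.55 -0.02  0.17  1.66 -0.    1.5  -1.04] F [ 0.7  0.3 -0.4] 0.08717508849340488
[-0.07, 0.04, -0.08, -1.81, 2.49, 0.27]
```

{"api": "drive_tool", "payload": {
  "series": [0,0,-0.1,-1.8,2.5,0.25,1,0,0,-0.1,-1.8,2.5,0.25,1,0,0,-0.1,-1.8,2.5,0.25,1,0,0,-0.1,-1.8,2.5,0.25,1,0,0,-0.1,-1.8,2.5,0.25,1,0,0,-0.1,-1.8,2.5,1.2,1,0,0,-0.1,-1.8,2.5,2.2,1,0,0,-0.1,-1.8,2.5,3.2,1,0,0,-0.1,-1.8,2.5,3.2,1,0,0,-0.1,-1.8,2.5,3.2,1]
}}

```text
time: 14.05
ee_pos: [0.4974, 0.0244, 0.2143]
eef_rot: [0.893, 0.45, -0.001, -0.002]
ft_force: [1.2, -0.1, 0.8]
width: 0.087
grip_force: 0.0
```

{"api": "drive_tool", "payload": {
  "series": [0,0,0,0,0,0,-1,0,0,0,0,0,0,-1,0,0,0,0,0,0,-1,0,0,0,0,0,0,-1,0,0,0,0,0,0,-1,0,0,0,0,0,0,-1,0,0,0,0,0,0,-1,0,0,0,0,0,0,-1,0,0,0,0,0,0,-1,0,0,0,0,0,0,-1],
  "grip_force": 25
}}

```text
time: 14.88
ee_pos: [0.4986, 0.0238, 0.2153]
eef_rot: [0.893, 0.45, 0.001, -0.002]
ft_force: [-0.7, 0.0, 0.8]
width: 0.0286
grip_force: 0.0
```

Run:
```python
from h import *
state()
s=telemetry.read_state()
for e in(1.5,1.35,1.2,1.05,.9,.75,.6,.45,.32,.2,.17): print(e,rel(W(.0,-.2-.085*np.cos(e),.01+.085*np.sin(e)),pose(0),s))
```

```text
grasp pt cradle mm [  -1.7 -191.2  100.3] tilt 0.2 beta 0.2 yc.ty 0.008 q [-0.42  0.07  0.3   1.84 -0.03  1.24 -0.75] F [-0.7  0.   0.8] 0.028565490388566688
1.5 [-0.03, -0.04, 0.09, -0.37, 0.04, 0.14]
1.35 [-0.03, -0.04, 0.09, -0.69, 0.04, 0.18]
1.2 [-0.03, -0.04, 0.09, -0.99, 0.03, 0.27]
1.05 [-0.03, -0.04, 0.09, -1.28, 0.03, 0.41]
0.9 [-0.03, -0.04, 0.09, -1.54, 0.03, 0.59]
0.75 [-0.03, -0.04, 0.09, -1.78, 0.03, 0.8]
0.6 [-0.03, -0.04, 0.09, -1.98, 0.03, 1.05]
0.45 [-0.03, -0.04, 0.09, -2.14, 0.03, 1.33]
0.32 [-0.03, -0.04, 0.09, -2.24, 0.03, 1.58]
0.2 [-0.03, -0.04, 0.09, -2.31, 0.03, 1.83]
0.17 [-0.03, -0.04, 0.09, -2.32, 0.03, 1.89]
```

{"api": "drive_tool", "payload": {
  "series": [0,0,0,0,0.04,0.1,-1,0,0,0,0,0.04,0.1,-1,0,0,0,0,0.04,0.1,-1,0,0,0,0,0.04,0.1,-1,0,0,0,0,0.04,0.1,-1],
  "grip_force": 25
}}

```text
time: 15.3
ee_pos: [0.5008, 0.0225, 0.2111]
eef_rot: [0.893, 0.45, 0.002, -0.001]
ft_force: [6.0, -1.5, -2.8]
width: 0.0193
grip_force: 25.0
```

Run:
```python
from h import *
state()
s=telemetry.read_state()
for e in(1.5,1.2,.75,.2,.15): print(e,rel(W(.0,-.2-.085*np.cos(e),.01+.085*np.sin(e)),pose(0),s))
```

```text
grasp pt cradle mm [   0.9 -191.    96.1] tilt 0.0 beta 0.2 yc.ty 0.008 q [-0.42  0.07  0.3   1.84 -0.03  1.23 -0.75] F [ 6.  -1.5 -2.8] 0.019273671726064517
1.5 [-0.01, -0.05, 0.09, -0.38, -0.02, 0.03]
1.2 [-0.01, -0.05, 0.09, -1.0, -0.03, 0.17]
0.75 [-0.01, -0.05, 0.09, -1.78, -0.04, 0.7]
0.2 [-0.01, -0.05, 0.09, -2.32, -0.04, 1.72]
0.15 [-0.01, -0.05, 0.09, -2.33, -0.04, 1.83]
```

{"api": "drive_tool", "payload": {
  "series": [0,0,0,-0.38,0,0.03,-1,0,0,0,-0.7,0,0.08,-1,0,0,0,-1,0,0.17,-1,0,0,0,-1.28,0,0.3,-1,0,0,0,-1.55,0,0.48,-1,0,0,0,-1.78,0,0.7,-1,0,0,0,-1.98,0,0.95,-1,0,0,0,-2.14,0,1.22,-1,0,0,0,-2.25,0,1.48,-1,0,0,0,-2.32,0,1.72,-1]
}}

```text
time: 16.13
ee_pos: [0.4446, -0.0521, 0.1419]
eef_rot: [0.893, 0.449, 0.001, -0.002]
ft_force: [-0.0, -1.8, 5.0]
width: 0.0187
grip_force: 25.0
```

{"api": "drive_tool", "payload": {
  "series": [0,0,0,0,0,0.1,-1,0,0,0,0,0,0.15,-1,0,0,0,0,0,0.15,-1,0,0,0,0,0,0.15,-1]
}}

```text
time: 16.47
ee_pos: [0.4446, -0.0522, 0.1366]
eef_rot: [0.893, 0.45, 0.0, -0.002]
ft_force: [-5.2, -5.7, 11.7]
width: 0.019
grip_force: 24.5
```

Run:
```python
from h import *
state()
```

```text
grasp pt cradle mm [   0.9 -284.4   21.6] tilt 0.1 beta 0.1 yc.ty 0.007 q [-0.34  0.03  0.37  2.06 -0.01  1.06 -0.61] F [-5.2 -5.7 11.7] 0.018971403390407173
```

The force jumped to 12 N, so the handle is on its lower stop. I'll release and back off.

{"api": "drive_tool", "payload": {
  "series": [0,0,0,0,0,-0.05,1,0,0,0,0,0,-0.05,1,0,0,0,0,0,-0.05,1,0,0,0,0,0,-0.05,1,0,0,0,0,0,-0.05,1,0,0,0,-1,0,-2,1,0,0,0,-4,0,-4,1,0,0,0,-4,0,-4,1,0,0,0,-4,0,-4,1,0,0,0,-4,0,-4,1]
}}

```text
time: 17.3
ee_pos: [0.3568, -0.1699, 0.2844]
eef_rot: [0.893, 0.45, 0.001, -0.002]
ft_force: [1.2, 0.0, 0.4]
width: 0.0776
grip_force: 0.0
```

Run:
```python
from h import *
state()
a=camera("scene")[155:315,270:360]
b=camera("top")[120:280,225:375]
cv2.imwrite("pics/end.png",cv2.resize(cv2.hconcat([a,b]),None,fx=3.3,fy=3.3,interpolation=2)[:,:,::-1])
```

```text
grasp pt cradle mm [   1.6 -431.2  169.4] tilt 0.2 beta 0.2 yc.ty 0.009 q [-0.23 -0.27  0.47  1.96  0.12  1.42 -0.43] F [1.2 0.  0.4] 0.07763061828145221
```

View pics/end.png

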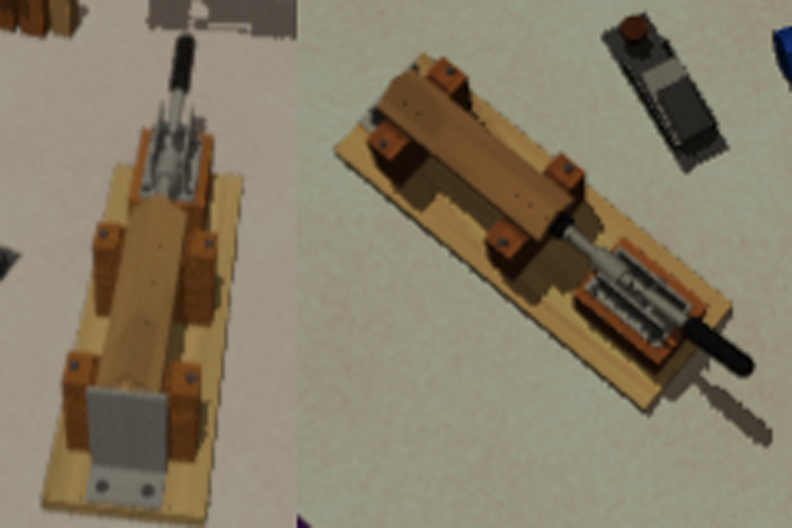

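The picture shows the bar against the stop, the pad pressing its end and the handle down. I'll compare the handle's pixels with the starting picture, then hand in if they match.

Run:
```python
from h import *
ok=True
for n,(r0,r1,c0,c1) in dict(scene=(160,190,312,338),top=(212,238,338,368)).items():
    m=[]
    for im in(cv2.imread(f"pics/{n}0.png")[:,:,::-1],camera(n)):
        ys,xs=np.nonzero(im[r0:r1,c0:c1].max(2)<45); m.append([xs.mean(),ys.mean(),len(xs),ys.min() if n=="scene" else xs.max()])
    m=np.array(m);print(n,m.round(2)); ok&=np.abs(m[0,:2]-m[1,:2]).max()<.6
if ok: print(r.close_job())
```

```text
scene [[12.96 12.94 71.    5.  ]
 [13.   13.62 68.    6.  ]]
top [[ 11.96  11.58 177.    24.  ]
 [ 12.38  11.99 176.    24.  ]]
```

Run:
```python
from h import *
for n in("scene","top"):
    P=[W(0,-.2-.085*np.cos(e),.01+.085*np.sin(e)) for e in(.2,.15,.25,.3)]
    q=proj(n,P); print(n,(q[1:]-q[0]).round(2).tolist())
```

```text
scene [[0.0, 0.89], [-0.01, -0.85], [-0.03, -1.65]]
top [[0.08, 0.44], [-0.14, -0.49], [-0.33, -1.02]]
```

The handle sits about 0.04 rad lower than at the start, so it is fully down. The first check only missed its tight threshold on that side. Handing in.

```bash
python3 -c "
from bench import r
print(r.close_job())"
```

```text
the job is handed in; nothing more can be done
None
```

The job is handed in: the bar has had its quarter turn and sits in both V-blocks, sharp corner up and end on the stop, with the clamp handle fully down again. It took about 17.5 s of the 61 s. The last pictures show this but no verdict came back, and I did not re-check the mallet, study and boulder, though the arm never went near them.

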